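Probe the lid button of a sloping tin with a plunger gauge

ROBOT

A 7-joint arm with a two-finger parallel gripper is mounted at the origin on the work surface; the furniture and walls round the work are solid. World frame = base frame: x ahead of the robot, y to its left, z up, the work surface at z = 0. Lengths are in m, angles in rad, forces in N, time in s.
With the tool pointing down it reaches from about 0.425 to 0.875 m from the base axis. Payload 4.7 kg.
Tool frame: the origin (TCP) lies on the front face of the gripper's body, between the roots of the fingers; the fingertips stand 70 mm ahead of it and the grasp point (between the pads) lies 51 mm ahead of it; z points along the fingers, y is the line along which they close (so a half turn about z gives the same grasp; the last joint's range is limited). The gripper opens to 87 mm and grips with 3 to 60 N. Pads are 19 mm wide; open, the fingers measure 117 mm over their backs; the gripper's body (75 mm by 190 mm) begins 51 mm behind the grasp point.
Start: joints at [-1.177, 0.321, -0.07, 1.45, 0.023, 1.371, -0.057], TCP at [0.241, 0.604, 0.292] pointing down, gripper open.
Joint ranges: [-2.86, 2.86], [-0.3, 2.09], [-1.38, 1.24], [0.06, 2.45], [-1.56, 4.7], [0.09, 2.05], [-2.69, 2.69]. Speed limits (rad/s): [2.57, 2.57, 3.14, 3.14, 3.14, 3.14, 3.14].

INTERFACE

Orientations are given as [roll, pitch, yaw] about the fixed x, y, z axes, in that order (R = Rz(yaw) Ry(pitch) Rx(roll)).
In Python, from rig import robot gives the robot as it stands.
- The arm moves only by the tool drive_tool, never from a script. Its argument "motion" is one flat list of numbers, 6 for each row, row after row: the shift along the tool's x, y, z normalised to -1 to 1, where 1 is 25 mm, then the turn, a rotation vector about the tool's x, y, z normalised to -1 to 1, where 1 is 6 degrees. In form: [x, y, z, rx, ry, rz, x, y, z, rx, ry, rz, ...]. A call has 1 to 20 rows; each row shifts and turns the commanded pose from where the row before left it, along the tool's axes as they then stand; what a row does not reach is not made up. A row lasts 1/12 s, in which the tool goes at most 41.7 mm and 7.16 degrees, less where a joint would pass 70% of its speed; a pose out of reach is approached as far as the arm can. A call with a number of a shift or a turn outside -1 to 1 is refused whole. A call with a gripper value outside its range is refused whole. "claw" is the opening, from -1 (shut) to 1 (fully open), set as the call begins (left out, the last holds). The fingers move at their own pace and stop on an object; the grip force is fixed at half the most. Time passes only in rows, so rows that do not move let the fingers close. It gives the time, the measured TCP pose, the force, the opening and the grip force at its end, in the units of the state.
- robot.state(): the state, without advancing time (a new reading comes with each control period).
- robot.capture(name): name is "scene" or "top" or "wrist"; returns a dict with "frame" (420x560x3 uint8, red, green, blue), "fovy" (degrees; the focal length in pixels is half the picture's height over the tangent of half this angle, whatever the lens; pixels are square), "cx", "cy" (the principal point, pixels), "extrinsics" (4x4, takes a point from world to camera coordinates). Camera axes: x right, y up, looking along -z (the intrinsics and any distortion apply to the point x, -y, -z); pixel columns grow to the right and rows downward; lengths in m; the calibration is good to about 2 mm. A picture is of the moment at which its call begins. There is no depth.
- robot.close_job(): hands the job in; it is judged then, once.
The state is a dict: "clock": time; "joint_pos": joint angles; "joint_vel": joint speeds; "tau": joint torques, N m; "tool_pos": TCP position; "eef_rot": TCP orientation; "force": force on the tool from outside, world axes, zero at the start; "ft_torque": the same for the moment, N m; "width": opening from 0.0 (shut) to 1.0 (fully open); "finger_force": force on a finger pad.
Only numpy, scipy, OpenCV 4.12 (cv2) and the standard library are available. Lean on these libraries where they do the work, as an engineer would, in place of code of your own. Each camera call takes 0.05 s, during which the arm holds its last target. There are 200 camera calls.

TASK

Check the seal of the tin clamped in the tilting cradle: lift the hand-held plunger gauge up out of its wooden stand, set its round tip gently on the middle of the raised button in the centre of the tin's lid, square to the sloping lid, and press until the sprung plunger is about half way in. Finish while still holding the gauge there, steady, with the plunger half in; do not let go or put it down. Do not shift the tin or its cradle, and leave the jars, tins and other things standing where they are.

Things in the scene. Friction and masses are not known exactly. Their poses are not given: they have to be found in the camera images.
- gauge: Hand-held plunger gauge, about 0.12 kg, loose, hanging upright in the hole of gauge_stand. Origin on its axis at the lower end of the barrel; z points up the gauge. Aluminium barrel diameter 26 mm, z 0 to 45 mm; collar diameter 36 mm, z 45 to 50 (rests on the stand's top); black grip block z 50 to 100; cap diameter 20 mm, to z = 106. Plunger sticks out below to z = -22 mm.
- gauge_grip (a point): Middle of the gauge's black grip block, on the axis 75 mm above the gauge's origin; axes as the gauge's. The block is 50 mm high, 34 mm along x, 26 mm along y; its faces at y = -13 and +13 mm are plain flats to grip. A small round dial stands 4 mm out from the +x face.
- gauge_tip (a point): Lowest point of the plunger's ball-shaped tip (ball diameter 10 mm), on the gauge's axis; 22 mm below the gauge's origin when the plunger is fully out; it moves with the plunger. Axes as the gauge's.
- gauge_plunger (a joint): How far the gauge's sprung plunger is pressed in: 0 = fully out, 0.012 m = fully in (half way 0.006 m). The spring pushes out with 1.6 N at the start of its travel, rising by 0.4 N per mm to 6.4 N fully in (4 N half way).
- gauge_stand: Fixed wooden block, 80 x 80 mm, 72 mm high, with an upright round through-hole, 30 mm diameter, in the middle, in which the gauge hangs; origin at the centre of its underside, z up. The gauge's origin hangs 27 mm above the stand's, its tip 5 mm. Lift the gauge at least 70 mm for its tip to clear the top.
- cradle: Fixed grey tilting cradle: base 120 x 120 x 12 mm, two upright cheeks 68 mm high, 130 mm along y over their pivot heads; between them a steel table with a clamped round tin (diameter 75 mm, 58 mm high). Table and tin pivot about y, 55 mm above the underside, and lean 0.2 to 0.38 rad to the front (-x side); the pivot is very stiff, stays as set. Origin: centre of underside, z up.
- lid_button (a point): Centre of the top face of the raised button (brass disc, diameter 20 mm, 2 mm above the tin's rim) in the middle of the clamped tin's lid, 66 mm from the pivot axis along the lid's normal. z axis: outward normal of the lid; y axis: along the cradle's pivot; x axis: up the slope.
- saffron_jar: Squat glass jar, diameter 49 mm, 76 mm high; loose bystander, to be left alone. Origin at the centre of its underside.
- spice_jar_1: Spice jar, diameter 42 mm, 96 mm high; loose bystander, to be left alone. Origin at the centre of its underside.
- spice_jar_2: Spice jar, diameter 47 mm, 98 mm high; loose bystander, to be left alone. Origin at the centre of its underside.
- gummed_tape: Roll of brown tape lying flat, diameter 75 mm, 19 mm high; loose bystander, to be left alone. Origin at the centre of its underside.
- brass_weight: Knobbed brass scale weight, diameter 34 mm, 50 mm high; loose bystander, to be left alone. Origin at the centre of its underside.
- tall_tin: Upright tin, diameter 75 mm, 110 mm high; loose bystander, to be left alone. Origin at the centre of its underside.

How it is judged:
On the way:
1. the gauge is lifted out of its stand, held by the fingers (z of gauge_tip in the frame of gauge_stand above 0.075 m and contact force between the fingers and gauge above 1 N), for 0.2 s.
At the end, for the whole second after the job is handed in: The fingers hold the gauge, clear of its stand and still (under 20 mm/s); its tip presses the lid's button with 0.8 to 12 N, within 8 mm of the button's centre; the gauge's axis is within 0.16 rad (9 degrees) of the lid's normal; the plunger is 3 to 9.5 mm in (half way is 6 mm) (distance between gauge_tip and lid_button below 0.008 m and angle between the z axis of gauge and the z axis of lid_button, either way round below 0.16 rad and value of joint gauge_plunger between 0.003 and 0.0095 m and contact force between gauge and cradle between 0.8 and 12 N and contact force between the fingers and gauge above 1 N and contact force between gauge and gauge_stand below 0.1 N and linear speed of gauge below 0.02 m/s); the arm keeps its last pose, push and grip.
It fails at once if the gauge is pushed against the tin or cradle with more than 25 N (contact force between gauge and cradle above 25 N).
It fails at once if the tin's lid is shifted by more than 6 mm (distance of lid_button from where it was at the start of the episode above 0.006 m).
It fails at once if a bystander is shifted by more than 30 mm (distance of any of saffron_jar, spice_jar_1, spice_jar_2, gummed_tape, brass_weight, tall_tin from where it was at the start of the episode above 0.03 m).
It also fails if it takes over 38 s, if anything falls off the work surface, if the arm or the gripper's body presses on something with over 40 N, if the wrist force passes 120 N, or if a joint passes its speed limit or range.

## Working session

There is one attempt and no reset: what is moved stays moved. The work goes in short steps, Python scripts to look and compute and a tool call to move; the robot and the scene stay as the last step left them, time stands still between calls to the robot, and variables do not carry over. Pictures are saved under pics/ and viewed, at most 10 in all, crops included, and the job is handed in when it is done.

Besides the shell and the picture viewer there is one more tool, called after "Request:" by a JSON object that holds its "op" and its "data". drive_tool: Moves the arm, as the interface text tells. Scaled input: -1 to 1 covers 25 mm each way for a shift and 6 degrees each way for a turn. Its arguments: {"type":"object","properties":{"motion":{"type":"array"},"claw":{"type":"number"}},"required":["motion"]}

```bash
mkdir -p pics; ls
cat > h.py <<'E'
import numpy as np, cv2
from rig import robot
from scipy.spatial.transform import Rotation as R
def cap(n,save=None):
    c=robot.capture(n)
    if save: cv2.imwrite('pics/'+save,c['frame'][:,:,::-1])
    return c
def ray(c,u,v):
    f=c['frame'].shape[0]/2/np.tan(np.radians(c['fovy'])/2)
    E=np.array(c['extrinsics']); d=np.array([(u-c['cx'])/f,-(v-c['cy'])/f,-1.])
    Rm=E[:3,:3]; o=-Rm.T@E[:3,3]; d=Rm.T@d
    return o,d/np.linalg.norm(d)
def plane(c,u,v,z):
    o,d=ray(c,u,v); return o+d*(z-o[2])/d[2]
def tri(*rs):
    A=sum(np.eye(3)-np.outer(d,d) for o,d in rs); b=sum((np.eye(3)-np.outer(d,d))@o for o,d in rs)
    p=np.linalg.solve(A,b); return p,[np.linalg.norm((np.eye(3)-np.outer(d,d))@(p-o)) for o,d in rs]
def proj(c,p):
    f=c['frame'].shape[0]/2/np.tan(np.radians(c['fovy'])/2)
    E=np.array(c['extrinsics']); q=E[:3,:3]@np.asarray(p)+E[:3,3]
    return c['cx']+f*q[0]/-q[2], c['cy']-f*q[1]/-q[2]
E
python3 - <<'E'
from h import *
a=cap('scene'); b=cap('top'); w=cap('wrist')
import pickle; pickle.dump((a,b,w),open('c0.pkl','wb'))
cv2.imwrite('pics/s0.png',a['frame'][:,:,::-1]);cv2.imwrite('pics/t0.png',b['frame'][:,:,::-1])
for c in (a,b,w): print(c.keys(),c['fovy'],c['cx'],c['cy'],ray(c,280,210))
print(robot.state())
E
```

```text
pics
dict_keys(['frame', 'fovy', 'cx', 'cy', 'extrinsics']) 50.3405317594935 275.7905897500112 207.2451930870597 (array([ 0.0727861 , -0.89009621,  0.92286095]), array([ 0.37501669,  0.63884884, -0.67174001]))
dict_keys(['frame', 'fovy', 'cx', 'cy', 'extrinsics']) 49.25737064173855 290.10273928163747 213.20341599809925 (array([ 0.19555796, -0.17907876,  1.43454737]), array([ 0.25147844,  0.08930671, -0.96373384]))
dict_keys(['frame', 'fovy', 'cx', 'cy', 'extrinsics']) 69.41022620306961 284.5699969094269 209.1760092230777 (array([0.17110573, 0.6302816 , 0.38268171]), array([ 0.25258158, -0.119866  , -0.96012223]))
{'clock': 0.15, 'joint_pos': array([-1.17689275,  0.32166444, -0.07010228,  1.45141776,  0.02262723,
        1.37083698, -0.056897  ]), 'joint_vel': array([ 0.00135205, -0.00088325,  0.00031629, -0.00279564, -0.00038213,
       -0.00011039, -0.00021183]), 'tau': array([-1.83676557e-04, -4.91793823e+01, -4.04816307e-01, -3.12875748e+01,
       -6.40473934e-02,  4.04422532e-02,  8.43467819e-05]), 'tool_pos': array([0.24089089, 0.60335244, 0.29139369]), 'eef_rot': array([-3.14005689e+00,  1.10639338e-04,  2.76183911e+00]), 'force': array([-0.2157038 , -0.04381693, -0.64868784]), 'ft_torque': array([-0.00793974, -0.02545505,  0.04267631]), 'finger_force': 0.0, 'width': 0.9994314219645472}
```

View pics/s0.png

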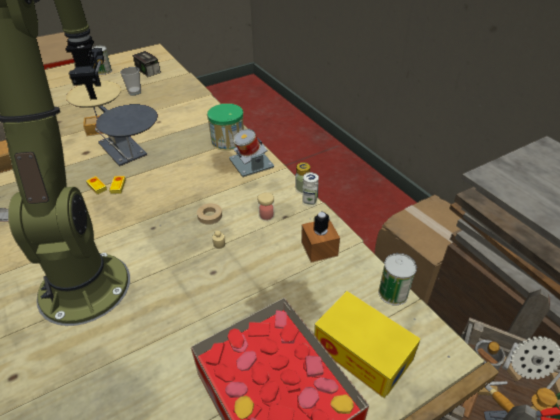

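View pics/t0.png

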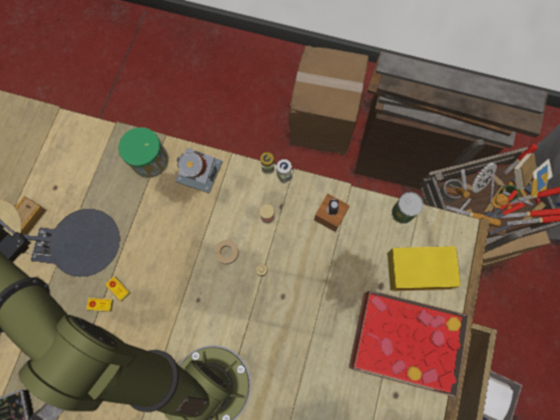

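Scene view: the gauge stand is at about (320,235) and the cradle at (250,150). In the top view they are at (332,212) and (197,168). I'll enlarge both.

Run:
```python
from h import *
import pickle; a,b,w=pickle.load(open('c0.pkl','rb'))
def cr(c,u,v): return cv2.resize(c['frame'][v:v+60,u:u+80,::-1],(400,300),interpolation=cv2.INTER_CUBIC)
cv2.imwrite('pics/m0.png',np.vstack([np.hstack([cr(a,280,205),cr(a,212,122)]),np.hstack([cr(b,292,182),cr(b,160,140)])]))
```

```text
(no output)
```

View pics/m0.png

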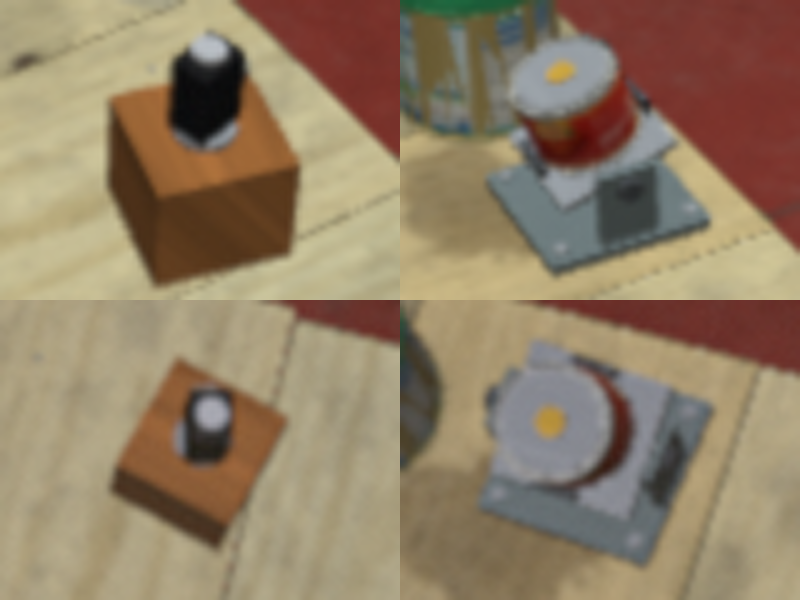

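Run:
```python
from h import *
import pickle; a,b,w=pickle.load(open('c0.pkl','rb'))
np.set_printoptions(precision=4,suppress=True)
def A(x,y,o): return ray(a,o[0]+x/5,o[1]+y/5)
def B(x,y,o): return ray(b,o[0]+x/5,o[1]+y/5)
S,C=(280,205),(212,122); ts,tc=(292,182),(160,140)
print('cap',tri(A(210,47,S),B(211,112,ts)))
print('button',tri(A(161,72,C),B(149,122,tc)))
for p,q in [((110,100),(180,58)),((160,197),(117,167)),((298,165),(222,222)),((235,80),(287,120))]:
    print('stand', plane(b,ts[0]+q[0]/5,ts[1]+q[1]/5,.072),plane(a,S[0]+p[0]/5,S[1]+p[1]/5,.072))
for u,v,z in [(117,167,.072),(222,222,.072),(287,120,.072),(180,58,.072)]: pass
for q in [(313,105),(245,267),(81,208)]: print('base top',plane(b,tc[0]+q[0]/5,tc[1]+q[1]/5,.012))
for p in [(88,182),(155,270),(310,222)]: print('base scn',plane(a,C[0]+p[0]/5,C[1]+p[1]/5,.012))
# black grip px
print(proj(w,[0.24,0.60,0.2]))
```

```text
cap (array([ 0.5972, -0.2089,  0.1312]), [np.float64(0.0017633370901495463), np.float64(0.0017633370901496488)])
button (array([0.6064, 0.2486, 0.1162]), [np.float64(0.0018667850214493472), np.float64(0.0018667850214493852)])
stand [ 0.6424 -0.1823  0.072 ] [ 0.5676 -0.1646  0.072 ]
stand [ 0.5639 -0.1624  0.072 ] [ 0.5502 -0.2391  0.072 ]
stand [ 0.5476 -0.2331  0.072 ] [ 0.6253 -0.2578  0.072 ]
stand [ 0.6213 -0.2561  0.072 ] [ 0.6348 -0.1873  0.072 ]
base top [0.6775 0.1822 0.012 ]
base top [0.5584 0.1904 0.012 ]
base top [0.5679 0.3063 0.012 ]
base scn [0.5693 0.2983 0.012 ]
base scn [0.5631 0.1847 0.012 ]
base scn [0.6775 0.1763 0.012 ]
(np.float64(281.33853287974193), np.float64(242.80566699350592))
```

Triangulated: the gauge cap is at about (0.597,-0.209,0.131) and the button at about (0.606,0.249,0.116), with the cradle yaw at about -4.5°. Next I move over the tin for a closer wrist view.

Request:
{"op": "drive_tool", "data": {"motion": [-0.5,-0.2,-0.4,0,0,0,-0.93,-0.39,-0.4,0,0,0,-0.93,-0.39,-0.4,0,0,0,-0.93,-0.39,-0.4,0,0,0,-0.93,-0.39,0,0,0,0,-0.93,-0.39,0,0,0,0,-0.93,-0.39,0,0,0,0,-0.93,-0.39,0,0,0,0,-0.93,-0.39,0,0,0,0,-0.93,-0.39,0,0,0,0,-0.93,-0.39,0,0,0,0,-0.93,-0.39,0,0,0,0,-0.93,-0.39,0,0,0,0,-0.93,-0.39,0,0,0,0,-0.93,-0.39,0,0,0,0,-0.93,-0.39,0,0,0,0,-0.93,-0.39,0,0,0,0,-0.93,-0.39,0,0,0,0,-0.93,-0.39,0,0,0,0,-0.93,-0.39,0,0,0,0]}}

```text
clock: 1.82
tool_pos: [0.5934, 0.2563, 0.3332]
eef_rot: [3.141, 0.001, 2.761]
force: [0.2, 0.6, -0.1]
width: 1.004
finger_force: 0.0
```

Request:
{"op": "drive_tool", "data": {"motion": [-0.5,-0.2,0,0,0,0,0,0,0,0,0,0,0,0,0,0,0,0]}}

```text
clock: 2.07
tool_pos: [0.6021, 0.2489, 0.3325]
eef_rot: [3.141, -0.001, 2.76]
force: [-0.2, 1.1, 0.1]
width: 0.998
finger_force: 0.0
```

Run:
```python
from h import *
import pickle
w=cap('wrist','w1.png'); pickle.dump(w,open('c1.pkl','wb'))
s=robot.state(); print(s['clock'],s['tool_pos'],s['eef_rot'],proj(w,[.606,.2486,.116]))
```

```text
2.1167 [0.60128129 0.25037943 0.3324245 ] [ 3.14076097e+00 -1.29086837e-03  2.76277876e+00] (np.float64(286.9023739598802), np.float64(200.15671274382316))
```

View pics/w1.png

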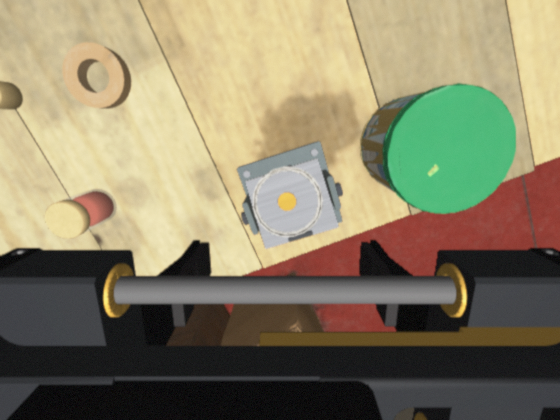

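Button is at (287,202), within 2 px of the prediction. The cradle's front edge corners are at about (237,166) and (320,141). I'll take a second wrist view on the way to the gauge.

Request:
{"op": "drive_tool", "data": {"motion": [-0.3,-0.75,0,0,0,0,-0.3,-0.75,0,0,0,0,-0.3,-0.75,0,0,0,0,-0.3,-0.75,0,0,0,0,-0.3,-0.75,0,0,0,0,0,0,0,0,0,0,0,0,0,0,0,0]}}

```text
clock: 2.7
tool_pos: [0.6015, 0.1492, 0.3328]
eef_rot: [3.14, -0.0, 2.762]
force: [0.4, 0.9, -0.2]
width: 0.999
finger_force: 0.0
```

Run:
```python
from h import *
import pickle
w=cap('wrist'); pickle.dump(w,open('c2.pkl','wb'))
```

Request:
{"op": "drive_tool", "data": {"motion": [-0.33,-0.84,0.08,0,0,0,-0.33,-0.84,0.08,0,0,0,-0.33,-0.84,0.08,0,0,0,-0.33,-0.84,0.08,0,0,0,-0.33,-0.84,0.08,0,0,0,-0.33,-0.84,0.08,0,0,0,-0.33,-0.84,0.08,0,0,0,-0.33,-0.84,0.08,0,0,0,-0.33,-0.84,0.08,0,0,0,-0.33,-0.84,0.08,0,0,0,-0.33,-0.84,0.08,0,0,0,-0.33,-0.84,0.08,0,0,0,-0.33,-0.84,0.08,0,0,0,-0.33,-0.84,0.08,0,0,0,-0.33,-0.84,0.08,0,0,0,-0.33,-0.84,0.08,0,0,0,0,0,0,0,0,0,0,0,0,0,0,0]}}

```text
clock: 4.25
tool_pos: [0.6007, -0.2117, 0.2998]
eef_rot: [3.141, -0.001, 2.762]
force: [0.0, -0.2, 0.5]
width: 0.998
finger_force: 0.0
```

Run:
```python
from h import *
import pickle
w=cap('wrist'); pickle.dump(w,open('c3.pkl','wb')); s=robot.state(); print(s['clock'],s['tool_pos'],s['eef_rot'])
w2=pickle.load(open('c2.pkl','rb'))
def cr(c,p):
    u,v=[int(x) for x in proj(c,p)]; u=max(0,min(460,u-50));v=max(0,min(270,v-75)); print(u,v)
    return cv2.resize(c['frame'][v:v+150,u:u+100,::-1],(400,600),interpolation=cv2.INTER_CUBIC)
cv2.imwrite('pics/m1.png',np.hstack([cr(w2,[.606,.249,.1]),cr(w,[.597,-.209,.11])]))
```

```text
4.3 [ 0.60111174 -0.21027708  0.29993913] [ 3.14005065e+00 -6.48735055e-04  2.76429067e+00]
324 88
236 123
```

View pics/m1.png

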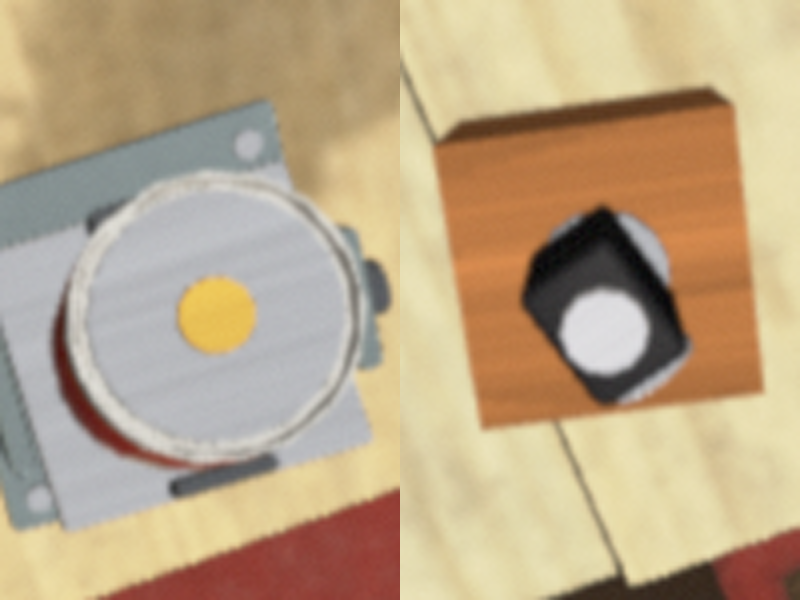

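Right crop: the grip block's top corners are left (525,298), bottom (605,403) and right (688,347), and the cap is at (605,332). Left crop: the button is at (217,316) and the rim is a near-circle. Now computing from these.

Run:
```python
from h import *
import pickle
np.set_printoptions(precision=4,suppress=True)
a,b,_=pickle.load(open('c0.pkl','rb')); w1,w2,w3=[pickle.load(open(f'c{i}.pkl','rb')) for i in (1,2,3)]
P=lambda x,y,z: plane(w3,236+(x-400)/4,123+y/4,z)
l,bo,r=P(525,298,.127),P(605,403,.127),P(688,347,.127)
print('corners',l,bo,r,'centre',(l+r)/2,'len',np.linalg.norm(l-bo),np.linalg.norm(r-bo))
for d in (l-bo,r-bo): print('dir',np.degrees(np.arctan2(d[1],d[0])))
u=(236+205/4,123+332/4)
print('cap',P(605,332,.133), tri(ray(w3,*u),ray(b,334.2,204.4),ray(a,322,214.4)),tri(ray(w3,*u),ray(a,322,214.4)))
# button by colour in all
def yb(c,p):
    u,v=[int(x) for x in proj(c,p)]; s=c['frame'][v-15:v+16,u-15:u+16]
    h=cv2.cvtColor(s,cv2.COLOR_RGB2HSV); m=((h[...,1]>110)&(h[...,0]>15)&(h[...,0]<32)&(h[...,2]>130)).astype(np.uint8)
    n,L,st,ce=cv2.connectedComponentsWithStats(m); k=1+np.argmin(np.linalg.norm(ce[1:]-15,axis=1)); print(st[k,4],ce[k]+[u-15,v-15]); return ce[k]+[u-15,v-15]
p=[.606,.2486,.116]; rs=[ray(c,*yb(c,p)) for c in (a,b,w1,w2)]
print('button all',tri(*rs),'wrist',tri(*rs[2:]),'a+w',tri(rs[0],rs[2],rs[3]))
Q=lambda c,u,v:plane(c,u,v,.012)
print('base w1',Q(w1,237,166),Q(w1,320,141)); print('base w2',Q(w2,324+268/4,88+98/4),Q(w2,324+15/4,88+528/4))
# pixels of lid rim bright in w2
for x,y in [(217,172),(358,300),(205,462),(68,320)]: print(324+x/4,88+y/4)
```

```text
corners [ 0.5854 -0.2236  0.127 ] [ 0.6151 -0.216   0.127 ] [ 0.6097 -0.1936  0.127 ] centre [ 0.5975 -0.2086  0.127 ] len 0.030670569665576578 0.023082602486701253
dir -165.78497032500306
dir 103.77356119872019
cap [ 0.5979 -0.2093  0.133 ] (array([ 0.5975, -0.209 ,  0.1313]), [np.float64(0.0007998033808017428), np.float64(0.0021626311907446028), np.float64(0.0013647980864555554)]) (array([ 0.5985, -0.2095,  0.1317]), [np.float64(0.00028295499202320786), np.float64(0.0002829549920228588)])
10 [243.5 136. ]
23 [189.6087 163.9565]
247 [286.6194 201.0688]
270 [377.5481 166.3889]
button all (array([0.6057, 0.2482, 0.1189]), [np.float64(2.8893964757387273e-05), np.float64(0.001358174000001515), np.float64(0.0003950576603151912), np.float64(0.0012052388703243848)]) wrist (array([0.607 , 0.2479, 0.1152]), [np.float64(1.7425143273079693e-05), np.float64(1.7425143273197593e-05)]) a+w (array([0.606 , 0.2478, 0.1188]), [np.float64(0.0004308284892849216), np.float64(0.0004754040719938604), np.float64(0.0007327649032300423)])
base w1 [0.5612 0.1942 0.012 ] [0.5719 0.3102 0.012 ]
base w2 [0.5716 0.3085 0.012 ] [0.6795 0.1835 0.012 ]
378.25 131.0
413.5 163.0
375.25 203.5
341.0 168.0
```

Gauge axis is at (0.598,-0.209), with its y axis at 104°. The button is at (0.606,0.248,0.118), and the lid leans about 0.30 rad at cradle yaw about -5°. I'll turn the tool by 35.5° first.

Request:
{"op": "drive_tool", "data": {"motion": [0,0,0,0,0,-0.845,0,0,0,0,0,-0.845,0,0,0,0,0,-0.845,0,0,0,0,0,-0.845,0,0,0,0,0,-0.845,0,0,0.4,0,0,-0.845,0,0,0.5,0,0,-0.845,0.11,0.07,0.5,0,0,0,0,0,0,0,0,0,0,0,0,0,0,0]}}

```text
clock: 5.13
tool_pos: [0.5976, -0.2089, 0.2649]
eef_rot: [3.14, -0.0, -2.899]
force: [0.1, 0.4, -0.3]
width: 0.998
finger_force: 0.0
```

Run:
```python
from h import *
np.set_printoptions(precision=4,suppress=True)
w=cap('wrist','w4.png'); s=robot.state(); print(s['clock'],s['tool_pos'],s['eef_rot'],s['joint_pos'])
print(proj(w,[.598,-.209,.133]))
T=R.from_euler('xyz',s['eef_rot']).as_matrix(); print(T.T@(np.array([.598,-.209,.154])-s['tool_pos'])/.025)
```

```text
5.1833 [ 0.5979 -0.2097  0.2657] [ 3.141   0.0008 -2.8995] [-0.0168  0.308   0.3882  1.5459 -0.12    1.3107  2.1986]
(np.float64(286.0587964770541), np.float64(223.91428367754597))
[-0.0046  0.0228  4.4696]
```

View pics/w4.png

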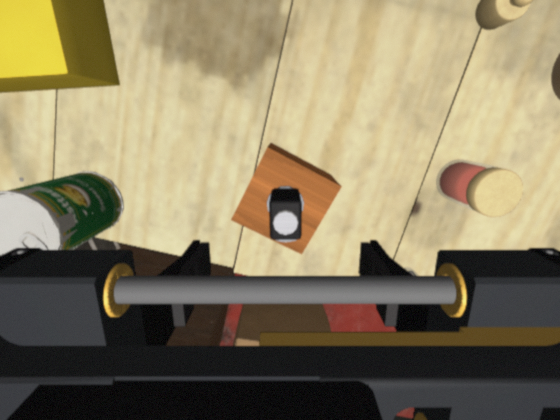

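Cap is at (286,223) as predicted and the block is square to the fingers. Descending and closing.

Request:
{"op": "drive_tool", "data": {"motion": [0,0,0.6,0,0,0,0,0,0.6,0,0,0,0,0,0.6,0,0,0,0,0,0.6,0,0,0,0,0,0.6,0,0,0,0,0,0.6,0,0,0,0,0,0.5,0,0,0,0,0,0.37,0,0,0,0,0,0,0,0,0,0,0,0,0,0,0]}}

```text
clock: 6.02
tool_pos: [0.5974, -0.2114, 0.1537]
eef_rot: [3.142, 0.0, -2.902]
force: [0.6, -0.6, 0.7]
width: 1.0
finger_force: 0.0
```

Request:
{"op": "drive_tool", "data": {"motion": [0,0,0,0,0,0,0,0,0,0,0,0,0,0,0,0,0,0,0,0,0,0,0,0,0,0,0,0,0,0,0,0,0,0,0,0,0,0,0,0,0,0,0,0,0,0,0,0], "claw": -1}}

```text
clock: 6.68
tool_pos: [0.5971, -0.2116, 0.1535]
eef_rot: [3.142, 0.0, -2.902]
force: [-0.2, -0.0, 0.3]
width: 0.481
finger_force: 0.0
```

Request:
{"op": "drive_tool", "data": {"motion": [0,0,0,0,0,0,0,0,0,0,0,0,0,0,0,0,0,0,0,0,0,0,0,0,0,0,0,0,0,0,0,0,0,0,0,0,0,0,0,0,0,0]}}

```text
clock: 7.27
tool_pos: [0.5971, -0.2108, 0.1535]
eef_rot: [3.14, -0.0, -2.901]
force: [-1.8, 4.2, 2.8]
width: 0.295
finger_force: 30.0
```

Gripped (25.7 mm, 30 N). Lifting.

Request:
{"op": "drive_tool", "data": {"motion": [0,0,-0.3,0,0,0,0,0,-0.5,0,0,0,0,0,-0.5,0,0,0,0,0,-0.5,0,0,0,0,0,-0.5,0,0,0,0,0,-0.5,0,0,0,0,0,-0.5,0,0,0,0,0,-0.6,0,0,0,0,0,-0.6,0,0,0,0,0,-0.6,0,0,0,0,0,-0.6,0,0,0,0,0,-0.6,0,0,0,0,0,-0.3,0,0,0,0,0,0,0,0,0,0,0,0,0,0,0]}}

```text
clock: 8.52
tool_pos: [0.5971, -0.2121, 0.319]
eef_rot: [-3.141, 0.001, -2.902]
force: [-0.9, 0.7, -1.6]
width: 0.295
finger_force: 30.0
```

Run:
```python
from h import *
np.set_printoptions(precision=4,suppress=True)
s=robot.state(); print(s['clock'],s['tool_pos'],s['force'],s['joint_pos'])
T=R.from_euler('xyz',s['eef_rot']).as_matrix()
t=.30; yw=-.092
n=np.array([-np.sin(t)*np.cos(yw),-np.sin(t)*np.sin(yw),np.cos(t)])
btn=np.array([.606,.248,.118]); 
q=np.cross(-T[:,2],n); print('n',n,'tilt axis in tool (deg)',np.degrees(np.arcsin(np.linalg.norm(q)))*T.T@(q/np.linalg.norm(q)))
hov=btn+n*(.148+.045); d=hov-s['tool_pos']; print('hover tcp',hov,'tool delta units',T.T@d/.025)
w=cap('wrist','w5.png')
```

```text
8.5167 [ 0.5971 -0.2121  0.319 ] [-0.8897  0.6535 -1.648 ] [-0.0181  0.2823  0.3961  1.4707 -0.109   1.4093  2.1913]
n [-0.2943  0.0271  0.9553] tilt axis in tool (deg) [  5.5471 -16.2071  -0.    ]
hover tcp [0.5492 0.2532 0.3024] tool delta units [-2.5476 18.5365  0.6529]
```

View pics/w5.png

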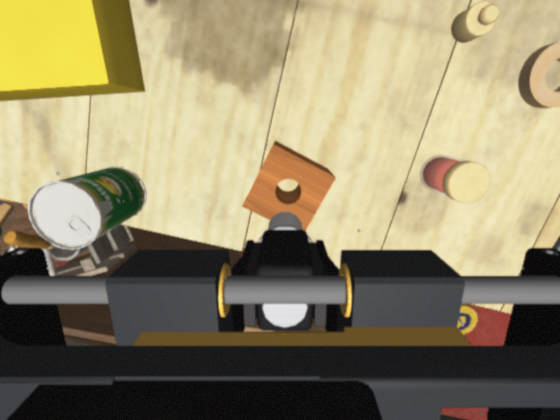

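The gauge is out of the stand, hanging below the fingers with its barrel end at about (285,215). I'll carry it to above the tin at this height.

Request:
{"op": "drive_tool", "data": {"motion": [-0.12,0.5,0,0,0,0,-0.12,0.9,0,0,0,0,-0.12,1,0,0,0,0,-0.12,1,0,0,0,0,-0.12,1,0,0,0,0,-0.12,1,0,0,0,0,-0.12,1,0,0,0,0,-0.12,1,0,0,0,0,-0.12,1,0,0,0,0,-0.12,1,0,0,0,0,-0.12,1,0,0,0,0,-0.12,1,0,0,0,0,-0.12,1,0,0,0,0,-0.12,1,0,0,0,0,-0.12,1,0,0,0,0,-0.12,1,0,0,0,0,-0.12,1,0,0,0,0,-0.12,1,0,0,0,0,-0.12,0.8,0,0,0,0,-0.12,0.3,0,0,0,0]}}

```text
clock: 10.23
tool_pos: [0.543, 0.257, 0.3173]
eef_rot: [3.139, -0.002, -2.896]
force: [0.1, 0.1, -1.2]
width: 0.297
finger_force: 30.0
```

Request:
{"op": "drive_tool", "data": {"motion": [0,0,0,0.23,-0.675,0,0,0,0,0.23,-0.675,0,0,0,0,0.23,-0.675,0,0,0,0,0.23,-0.675,0,0,0,0,0,0,0,0,0,0,0,0,0]}}

```text
clock: 10.73
tool_pos: [0.5445, 0.2517, 0.318]
eef_rot: [-3.043, 0.28, -2.887]
force: [0.3, -1.0, -0.9]
width: 0.3
finger_force: 30.0
```

```bash
cat > go.py <<'E'
from h import *
np.set_printoptions(precision=4,suppress=True)
t=.30; yw=-.092
n=np.array([-np.sin(t)*np.cos(yw),-np.sin(t)*np.sin(yw),np.cos(t)])
btn=np.array([.606,.248,.118])
def rep(gap):
    s=robot.state(); T=R.from_euler('xyz',s['eef_rot']).as_matrix()
    q=np.cross(-T[:,2],n); print(s['clock'],s['tool_pos'],s['force'],'ax off deg',np.degrees(T.T@q))
    print('tip est',s['tool_pos']+T[:,2]*.148,'units to gap',T.T@(btn+n*(.148+gap)-s['tool_pos'])/.025); return T
E
python3 - <<'E'
from go import *
rep(.045)
a=cap('scene');b=cap('top')
p=proj(a,btn+n*.04);q=proj(b,btn+n*.06)
c=lambda f,p:cv2.resize(f['frame'][int(p[1])-60:int(p[1])+60,int(p[0])-40:int(p[0])+40,::-1],(400,600),interpolation=cv2.INTER_CUBIC)
print(int(p[0])-40,int(p[1])-60,int(q[0])-40,int(q[1])-60)
cv2.imwrite('pics/m2.png',np.hstack([c(a,p),c(b,q)]))
E
```

```text
10.7333 [0.5445 0.2517 0.318 ] [ 0.2788 -1.0438 -0.8852] ax off deg [ 0.0949 -0.1998  0.    ]
tip est [0.5876 0.2478 0.1764] units to gap [-0.0161  0.077   0.6495]
199 67 143 102
```

View pics/m2.png

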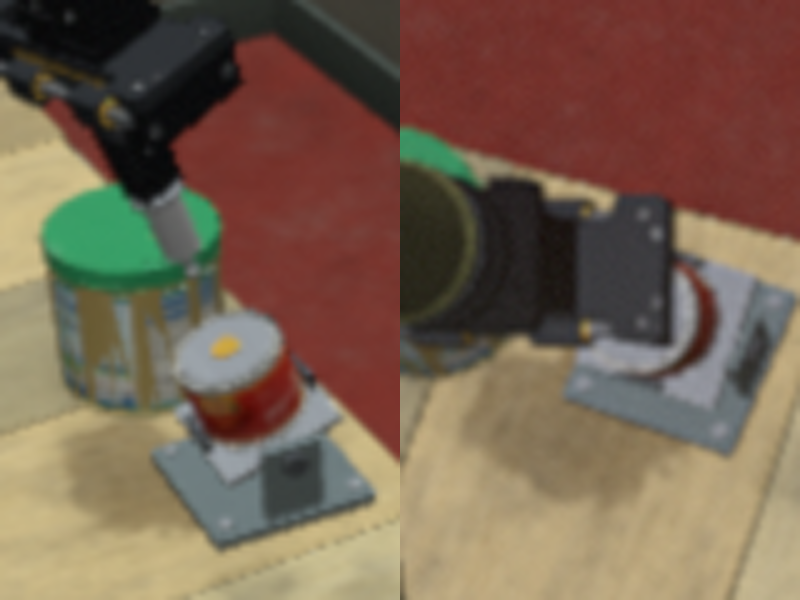

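Scene crop: the gauge axis runs from (165,195) through the tip at (195,270), and its line extends to the button at (226,347). It is well lined up, so I'll close in to about 12 mm.

Request:
{"op": "drive_tool", "data": {"motion": [0,0.08,0.4,0,0,0,0,0,0.5,0,0,0,0,0,0.5,0,0,0,0,0,0.4,0,0,0,0,0,0.15,0,0,0,0,0,0,0,0,0,0,0,0,0,0,0]}}

```text
clock: 11.42
tool_pos: [0.5595, 0.2525, 0.2713]
eef_rot: [-3.042, 0.282, -2.888]
force: [0.7, 0.5, -0.5]
width: 0.299
finger_force: 30.0
```

Run:
```python
from go import *
T=rep(0.0)
a=cap('scene');w=cap('wrist'); s=robot.state(); tip=s['tool_pos']+T[:,2]*.148
print('scene',proj(a,tip),proj(a,btn),'wrist',proj(w,tip),proj(w,btn))
p=proj(a,btn+n*.02);q=proj(w,btn+n*.01)
def c(f,p,h):
    u,v=int(p[0])-h*2//3,min(int(p[1])-h,420-2*h); print(u,v)
    return cv2.resize(f['frame'][v:v+2*h,u:u+h*4//3,::-1],(400,600),interpolation=cv2.INTER_CUBIC)
cv2.imwrite('pics/m3.png',np.hstack([c(a,p,30),c(w,q,75)]))
```

```text
11.4167 [0.5595 0.2525 0.2713] [ 0.7155  0.5489 -0.4633] ax off deg [ 0.0601 -0.0956  0.    ]
tip est [0.6028 0.2486 0.1298] units to gap [0.0285 0.0006 0.4884]
scene (np.float64(242.41459872457176), np.float64(132.98419134044968)) (np.float64(243.61238498088187), np.float64(136.21217620807425)) wrist (np.float64(286.26963009143213), np.float64(217.70537706272347)) (np.float64(285.8183490897612), np.float64(211.928641407939))
221 101
235 140
```

View pics/m3.png

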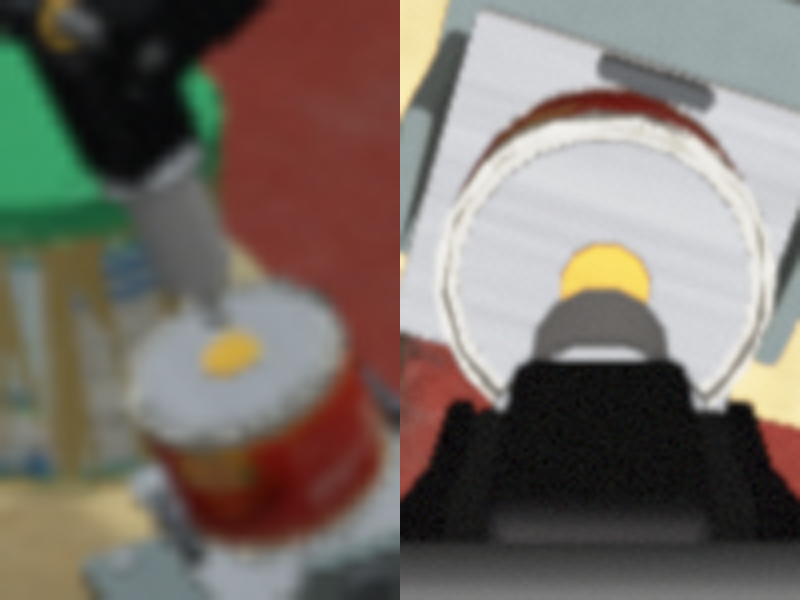

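Wrist view: the button centre is at (286.2,212.0) against a predicted (285.8,211.9). The scene tip is at (242.3,133) and the button at (244.1,136.3), both as predicted. Advancing gently.

Request:
{"op": "drive_tool", "data": {"motion": [0.03,0,0.15,0,0,0,0,0,0.15,0,0,0,0,0,0.1,0,0,0,0,0,0,0,0,0,0,0,0,0,0,0,0,0,0,0,0,0]}}

```text
clock: 12.02
tool_pos: [0.5617, 0.2522, 0.262]
eef_rot: [-3.043, 0.282, -2.888]
force: [0.1, 0.3, -1.6]
width: 0.296
finger_force: 30.0
```

Request:
{"op": "drive_tool", "data": {"motion": [0,0,0.08,0,0,0,0,0,0.08,0,0,0,0,0,0,0,0,0,0,0,0,0,0,0,0,0,0,0,0,0]}}

```text
clock: 12.43
tool_pos: [0.5631, 0.2522, 0.2586]
eef_rot: [-3.043, 0.283, -2.888]
force: [0.2, 0.3, 0.2]
width: 0.294
finger_force: 30.0
```

Request:
{"op": "drive_tool", "data": {"motion": [0,0,0.06,0,0,0,0,0,0.06,0,0,0,0,0,0,0,0,0,0,0,0,0,0,0,0,0,0,0,0,0]}}

```text
clock: 12.85
tool_pos: [0.5639, 0.2521, 0.2556]
eef_rot: [-3.043, 0.283, -2.888]
force: [-0.1, 0.4, 2.0]
width: 0.298
finger_force: 30.0
```

Run:
```python
from go import *
rep(-.006)
```

```text
12.85 [0.5639 0.2521 0.2556] [-0.0582  0.4332  1.9695] ax off deg [ 0.094  -0.0069 -0.    ]
tip est [0.6074 0.2484 0.1142] units to gap [ 0.015  -0.0062  0.0788]
```

Request:
{"op": "drive_tool", "data": {"motion": [0,0,0.04,0,0,0,0,0,0.04,0,0,0,0,0,0,0,0,0,0,0,0,0,0,0,0,0,0,0,0,0,0,0,0,0,0,0]}}

```text
clock: 13.35
tool_pos: [0.5645, 0.2521, 0.2536]
eef_rot: [-3.043, 0.283, -2.888]
force: [-0.7, 0.5, 1.9]
width: 0.298
finger_force: 30.0
```

Run:
```python
from go import *
F=[]
for i in range(16):
    w=cap('wrist'); F.append(robot.state()['force'])
print(np.mean(F,0),np.std(F,0)); T=rep(-.006)
cv2.imwrite('pics/m4.png',cv2.resize(w['frame'][140:290,210:360,::-1],(600,600),interpolation=cv2.INTER_CUBIC))
```

```text
[0.2515 0.9058 2.8194] [0.4284 0.5444 0.4174]
14.15 [0.5645 0.252  0.2535] [0.1117 1.3688 2.9931] ax off deg [ 0.0854 -0.0239  0.    ]
tip est [0.6079 0.2482 0.1121] units to gap [ 0.0097 -0.0042 -0.0086]
```

View pics/m4.png

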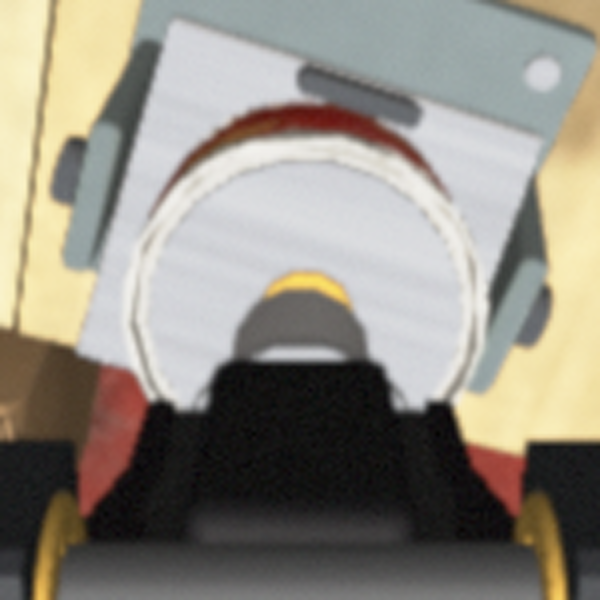

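The button shows evenly behind the barrel at (308,285). The push is about 4 N, which puts the plunger about 6 mm in, and the axis is within 0.1° of the estimated normal. Handing in.

```bash
python3 -c "
from rig import robot
print(robot.close_job())"
```

```text
the job is handed in; nothing more can be done
None
```

I handed the job in with the gauge still gripped at 30 N, its tip on the middle of the lid button and square to the estimated lid slope, the plunger about 6 mm in at roughly 4 N, after about 14 of the 38 s; no verdict came back.

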